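Scrape the hitch plate and uncouple the drive arm

TASK

Using the scraper block, wipe the three black plastic chips off the metal hitch plate into the trough along its right edge, without touching the chips with the gripper, and stand the scraper back upright on the worktop clear of the machine. Then take the upright tab of the spring latch on top of the coupler, pull it to the left (away from the trough) to free the ball, lift the drive arm until the coupler is about 8 cm above the ball, and finish while holding it there, still. Leave the other things on the worktop where they are.

Things in the scene. Friction and masses are not known exactly. Their poses are not given: they have to be found in the camera images.
- dock: Fixed shaker hitch, turned up to 0.3 rad. Origin on the worktop under the ball; x along the arm from ball to hinge, y to the left, z up. Aluminium hitch plate: top 24 mm above the worktop, x -75 to 75 mm, y -158 to 50 mm. Steel ball, diameter 36 mm, on a neck, centre 58 mm up. Grey drive housing, 110 mm wide, 92 mm high, at x 170 to 240 mm.
- trough (a point): Middle of the open trough along the plate's right edge, level with the plate's top; axes as the dock's. The trough is 57 mm wide (dock y -158 to -215 mm), 140 mm long (x), 20 mm deep, with 5 mm thick outer and end walls as high as the plate.
- drawbar: Grey drive arm that hinges up. Origin on its hinge axis (y), 150 mm from the ball along dock +x, 58 mm above the worktop. At rest level; the near end carries the coupler, a cap 60 x 54 mm over the ball, roof top 84 mm and sides down to 49 mm above the worktop. Near end swings up to 1.1 rad, falls back if let go. With latch 0.3 kg. Cannot rise while the latch is closed.
- coupler (a point): Centre of the coupler's ball socket, on the drive arm 150 mm from the hinge axis; at the ball's centre, 58 mm above the worktop, when coupled. Rises as the arm is lifted.
- latch (a joint): Slide of the latch on the coupler, in m: 0 closed, 0.020 fully pulled to the left (dock +y). Spring about 2 N when closed, 7 N fully pulled; it returns if let go. Its jaw lets go of the ball from about 0.009; pull about 0.016.
- latch_tab (a point): Middle of the dark upright latch tab on the coupler roof, 109 mm above the worktop: tab 10 mm thick (dock y), 30 mm wide (dock x), 12 mm bead along its top, from 89 to 127 mm above the worktop. Free on both sides down to the latch plate (89 mm). Lifting by the tab lifts the arm; the tab tilts with the arm and may turn between the fingers.
- scraper: Grey scraper block, loose, 0.11 to 0.22 kg, standing on the worktop with its foot down. Origin in the centre of its underside; x along its length, z up. Foot 120 mm long (x), 30 mm thick (y), 20 mm high, with a dark blade strip underneath; on it a grip 70 mm long (x), 20 mm thick (y), up to 82 mm.
- scraper_grip (a point): Middle of the scraper's grip, 60 mm above its underside; axes as the scraper's. Grasp across the 20 mm thickness (y).
- chip0: Loose black plastic chip, 20 x 14 x 8 mm, 12 g, lying flat on the hitch plate, anyhow turned; origin in the centre of its underside. Nearest the robot of three, which lie apart within 40 mm of the ball along dock x and 102 to 132 mm to its right: one straight stroke of the scraper takes all.
- chip1: Loose black plastic chip, 20 x 14 x 8 mm, 12 g, lying flat on the hitch plate, anyhow turned; origin in the centre of its underside. Middle of three, which lie apart within 40 mm of the ball along dock x and 102 to 132 mm to its right: one straight stroke of the scraper takes all.
- chip2: Loose black plastic chip, 20 x 14 x 8 mm, 12 g, lying flat on the hitch plate, anyhow turned; origin in the centre of its underside. Farthest from the robot of three, which lie apart within 40 mm of the ball along dock x and 102 to 132 mm to its right: one straight stroke of the scraper takes all.
- timer: Small white bench timer with buttons, 62 x 66 x 20 mm, a loose bystander; origin under its centre.
- label_roll: White roll of labels, diameter 74 mm, 34 mm high, a loose bystander; origin under its centre.
- tape: Roll of brown packing tape, diameter 93 mm, 48 mm high, a loose bystander; origin under its centre.
There are look-alikes about, which are no part of the job. Leave any orange look-alike of the scraper alone.

How it is judged:
On the way, in this order (a step that is already met when the one before it is completed fails the run):
1. all three chips lie in the trough, the drive arm still down on its ball (z of each of chip0, chip1, chip2 in the frame of dock below 0.021 m and y of chip0 in the frame of dock between -0.218 and -0.157 m and x of chip0 in the frame of dock between -0.075 and 0.075 m and y of chip1 in the frame of dock between -0.218 and -0.157 m and x of chip1 in the frame of dock between -0.075 and 0.075 m and y of chip2 in the frame of dock between -0.218 and -0.157 m and x of chip2 in the frame of dock between -0.075 and 0.075 m and height (world z) of coupler below 0.063 m), for 0.2 s.
2. the scraper stands upright on the worktop, let go, clear of the machine (height (world z) of scraper_grip between 0.056 and 0.064 m and angle between scraper_grip's own z axis and vertical below 0.12 rad and contact force between scraper and the fingers below 0.2 N and contact force between scraper and dock below 0.2 N and height (world z) of coupler below 0.063 m), for 0.2 s.
3. the latch is pulled open (over 9 mm) with the arm still down (value of joint latch above 0.009 m and height (world z) of coupler below 0.063 m), for 0.1 s.
At the end, for the whole second after the job is handed in: The gripper holds the drive arm (over 1 N, nothing else carrying it), still, the coupler 55 to 120 mm above its place on the ball; all three chips lie in the trough; the scraper stands upright (within 0.12 rad) on the worktop, let go and off the machine (z of each of chip0, chip1, chip2 in the frame of dock below 0.021 m and y of chip0 in the frame of dock between -0.218 and -0.157 m and x of chip0 in the frame of dock between -0.075 and 0.075 m and y of chip1 in the frame of dock between -0.218 and -0.157 m and x of chip1 in the frame of dock between -0.075 and 0.075 m and y of chip2 in the frame of dock between -0.218 and -0.157 m and x of chip2 in the frame of dock between -0.075 and 0.075 m and height (world z) of scraper_grip between 0.056 and 0.064 m and angle between scraper_grip's own z axis and vertical below 0.12 rad and contact force between scraper and the fingers below 0.2 N and contact force between scraper and dock below 0.2 N and height (world z) of coupler between 0.113 and 0.178 m and angular speed of drawbar below 0.1 rad/s and contact force between the fingers and drawbar above 1 N and contact force between drawbar and scraper below 0.2 N); the arm keeps its last pose, push and grip.
It fails at once if the gripper touches a chip (contact force between any of the arm, the fingers and chip0 above 0.3 N or contact force between any of the arm, the fingers and chip1 above 0.3 N or contact force between any of the arm, the fingers and chip2 above 0.3 N).
It fails at once if a bystander is moved by over 3 cm (distance of any of timer, label_roll, tape from where it was at the start of the episode above 0.03 m).
It also fails if it takes over 67 s, if anything falls off the work surface, if the arm or the gripper's body presses on something with over 40 N, if the wrist force passes 120 N, or if a joint passes its speed limit or range.

ROBOT

A 7-joint arm with a two-finger parallel gripper is mounted at the origin on a cart in front of the work surface, level with it; the furniture and walls round the work are solid. World frame = base frame: x ahead of the robot, y to its left, z up, the work surface at z = 0. Lengths are in m, angles in rad, forces in N, time in s.
With the tool pointing down it reaches from about 0.4 to 0.875 m from the base axis. Payload 19.3 kg.
Tool frame: the origin (TCP) lies on the centre line of the jaws, within the pads' length; the fingertips stand 8 mm ahead of it and the grasp point (between the pads) lies 11 mm behind it; z points along the fingers, y is the line along which they close (so a half turn about z gives the same grasp; the last joint's range is limited). The gripper opens to 85 mm and grips with 20 to 120 N. Pads are 22 mm wide; open, the fingers measure 114 mm over their backs; the gripper's body (76 mm by 85 mm) begins 54 mm behind the grasp point. The pads swing forward as they close: fully open they stand 13 mm farther back than shut.
Start: joints at [-1.342, 0.521, -0.036, 1.599, 0.021, 1.021, -0.113], TCP at [0.184, 0.597, 0.218] pointing down, gripper open.
Joint ranges: [-2.91, 2.91], [-0.3, 2.13], [-1.5, 1.42], [0.17, 2.43], [-1.26, 4.41], [0.16, 1.93], [-2.52, 2.52]. Speed limits (rad/s): [1.89, 1.89, 2.39, 2.39, 3.01, 3.01, 3.01].

INTERFACE

Orientations are given as [roll, pitch, yaw] about the fixed x, y, z axes, in that order (R = Rz(yaw) Ry(pitch) Rx(roll)).
In Python, from workcell import status, grab_frame, camera_params, bot, search_frame, silhouettes gives the robot as it stands.
- The arm moves only by the shell command python3 -m creep 'ROWS' [FORCE]. ROWS is JSON, a list of rows, each a list of 5 numbers: the shift along the tool's x, y, z in units of 60 mm (1.0 is 60 mm), then the turn about the tool's z in units of 8 degrees (1.0 is 8 degrees), then the opening, from 0 (shut) to 1 (fully open). In form: [[x, y, z, twist, hand], ...]. A call has 1 to 5 rows; each row is the pose to reach, as a shift and turn from the pose commanded when the call began, along the tool's axes at that moment; what a row does not reach only later rows make up. A row lasts 1/8 s, in which the tool goes at most 62.5 mm and 10.7 degrees, less where a joint would pass 70% of its speed; a pose out of reach is approached as far as the arm can. A call with a gripper value outside its range is refused whole. The fingers move at their own pace and stop on an object; FORCE is the grip in N (left out, the last holds). Time passes only in rows, so rows that repeat a pose let the fingers close. It gives the time, the measured TCP pose, the force, the opening and the grip force at its end, in the units of the state.
- status.observe(): the state, without advancing time (a new reading comes with each control period).
- grab_frame(name): name is "scene" or "top"; returns the picture (400x640x3 uint8, blue, green, red); there is no depth.
- camera_params(name): a dict with "K" (3x3 intrinsics, pixels), "k1" (the pictures are not rectified: a ray, as slopes to the right and down, at radius r is drawn at 1 + k1 r^2 times it, then the intrinsics apply), "rvec" (rotation vector, rad) and "tvec" (3), from world to camera coordinates, as OpenCV has them. Camera axes: x right, y down, z forward; pixel columns grow to the right and rows downward; lengths in m; the calibration is good to about 2 mm. A picture is of the moment at which its call begins. camera_params takes no time and is no camera call.
- bot.job_done(): hands the job in; it is judged then, once.
Trained networks look in the newest picture that a camera, given by its name, has taken for a name from the list of things; names that differ only in an ending like _2 or _b are one class to them, and where a whole thing is asked for, a point or a joint stands for the part that bears it (a point fixed in the world has none). Each returns a list of dicts, best first, with "p" (0 to 1); they miss things now and then, are a little off and sometimes report something else, mostly with a low value. They report only what shows in the picture. A call takes as long as a camera call. They do not tell look-alikes from the thing itself.
- search_frame(camera, name): "extent" ([left, top, right, bottom] as shares, 0 to 1, of the picture: columns of its width, rows of its height, round what is visible of it).
- silhouettes(camera, name): "mask" (400x640 bool, what is visible of it) and "extent" ([left, top, right, bottom] as shares, 0 to 1, of the picture: columns of its width, rows of its height, round what is visible of it).
The state is a dict: "clock": time; "qpos": joint angles; "qd": joint speeds; "joint_efforts": joint torques, N m; "position": TCP position; "tool_rot": TCP orientation; "force": force on the tool from outside, world axes, zero at the start; "moment": the same for the moment, N m; "grip_width": finger opening in m; "finger_force": force on a finger pad.
Only numpy, scipy, OpenCV 4.12 (cv2) and the standard library are available. Lean on these libraries where they do the work, as an engineer would, in place of code of your own. Each camera call takes 0.05 s, during which the arm holds its last target. There are 200 camera calls.

## Working session

There is one attempt and no reset: what is moved stays moved. The work goes in short steps, Python scripts to look and compute and a shell command to move; the robot and the scene stay as the last step left them, time stands still between calls to the robot, and variables do not carry over. Pictures are saved under pics/ and viewed, at most 15 in all, crops included, and the job is handed in when it is done.

```bash
mkdir -p pics; ls
python3 - <<'E'
from workcell import *
import cv2,numpy as np
s=status.observe(); print({k:np.round(v,3).tolist() for k,v in s.items()})
for n in("scene","top"):
    im=grab_frame(n); cv2.imwrite(f"pics/{n}0.png",im)
    p=camera_params(n); print(n,p)
E
```

```text
pics
{'clock': 0.0, 'qpos': [-1.342, 0.522, -0.036, 1.6, 0.021, 1.021, -0.113], 'qd': [0.001, 0.0, -0.0, 0.0, 0.001, 0.001, -0.0], 'joint_efforts': [-0.001, -92.71, 1.979, -36.993, 0.018, 0.008, -0.0], 'position': [0.184, 0.597, 0.217], 'tool_rot': [-3.14, 0.0, 2.843], 'force': [0.242, 0.06, -0.246], 'moment': [-0.008, 0.009, 0.03], 'finger_force': 0.0, 'grip_width': 0.086}
scene {'K': array([[386.11066462,   0.        , 320.88281369],
       [  0.        , 386.11066462, 197.78304421],
       [  0.        ,   0.        ,   1.        ]]), 'k1': 0.031115240898981992, 'rvec': array([ 2.11494073, -0.87482251,  0.4135061 ]), 'tvec': array([-0.40510299,  0.32620064,  0.70940601])}
top {'K': array([[391.44441909,   0.        , 314.44560329],
       [  0.        , 391.44441909, 201.77691014],
       [  0.        ,   0.        ,   1.        ]]), 'k1': -0.012932957515454091, 'rvec': array([ 2.14474253, -2.19002539,  0.1185441 ]), 'tvec': array([-0.00488695,  0.57634609,  1.04564699])}
```

View pics/scene0.png

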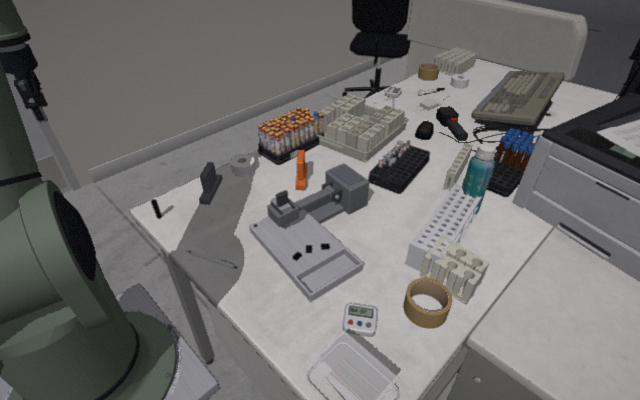

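View pics/top0.png

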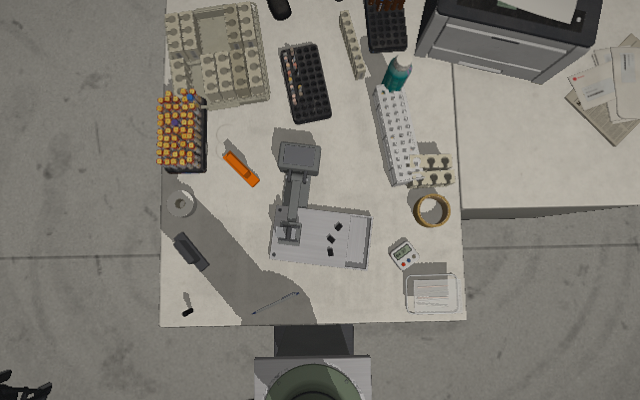

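The grey scraper is at top (190,250) / scene (209,182). The orange look-alike is at top (240,168) / scene (301,170), with nothing else similar in shape apart from the small dark item at top (188,311). I choose the grey one. The dock plate is at top (320,235), and the chips are at top (338,226), (331,239) and (331,252).

```bash
cat > h.py <<'E'
import numpy as np,cv2
from workcell import *
from scipy.optimize import minimize,least_squares
P={n:camera_params(n) for n in("scene","top")}
def proj(n,X):
    p=P[n]; return cv2.projectPoints(np.asarray(X,float).reshape(-1,1,3),p["rvec"],p["tvec"],p["K"],np.array([p["k1"],0,0,0.]))[0].reshape(-1,2)
def ray(n,uv):
    p=P[n]; R=cv2.Rodrigues(p["rvec"])[0]
    d=cv2.undistortPoints(np.array([[uv]],float),p["K"],np.array([p["k1"],0,0,0.]))[0,0]
    return -R.T@p["tvec"], R.T@np.array([d[0],d[1],1])
def onz(n,uv,z):
    c,d=ray(n,uv); return c+d*(z-c[2])/d[2]
def tri(a,b):
    (c1,d1),(c2,d2)=ray("scene",a),ray("top",b); s=np.linalg.lstsq(np.c_[d1,-d2],c2-c1,rcond=None)[0]
    A,B=c1+s[0]*d1,c2+s[1]*d2; return (A+B)/2,np.linalg.norm(A-B)
def box(x0,x1,y0,y1,z0,z1): return np.array([[x,y,z] for x in(x0,x1) for y in(y0,y1) for z in(z0,z1)])
SCR=[box(-.06,.06,-.015,.015,0,.02),box(-.035,.035,-.01,.01,.02,.082)]
def place(B,x,y,z,a):
    c,s=np.cos(a),np.sin(a); return B@np.array([[c,s,0],[-s,c,0],[0,0,1]])+[x,y,z]
def render(n,boxes,pose,f=4):
    m=np.zeros((400*f,640*f),np.uint8)
    for b in boxes: cv2.fillConvexPoly(m,cv2.convexHull(np.round((proj(n,place(b,*pose))+.5)*f-.5).astype(np.int32)),1)
    return cv2.resize(m.astype(np.float32),(640,400),interpolation=cv2.INTER_AREA)
def fit(masks,boxes,x0,z=None):
    def cost(v):
        pose=(v[0],v[1],v[2] if z is None else z,v[3]); t=0
        for n,m in masks.items():
            r=render(n,boxes,pose); t+=1-np.minimum(r,m).sum()/np.maximum(r,m).sum()
        return t
    x0=np.array(x0,float); best=None
    for k in range(2):
        sim=np.vstack([x0]+[x0+d for d in np.diag([.015,.015,.01,.2])]); r=minimize(cost,x0,method="Nelder-Mead",options=dict(initial_simplex=sim,maxfev=250)); x0=r.x
    return r.x,r.fun
E
python3 - <<'E'
from h import *
ims={n:grab_frame(n) for n in P}
ex={}
for name in("scraper","dock","drawbar","latch_tab","chip0","timer","label_roll","tape"):
    for n in P:
        L=silhouettes(n,name)
        for l in L[:4]:
            m=l["mask"]; ys,xs=np.nonzero(m); print(name,n,round(l["p"],2),m.sum(),(xs.mean().round(1),ys.mean().round(1)),onz(n,(xs.mean(),ys.mean()),0 if 'chip' not in name else .028)[:2].round(3))
        ex[name+"_"+n]=np.array([l["mask"] for l in L])
np.savez("m.npz",**ex)
a=cv2.resize(ims["top"][130:280,160:380],None,fx=3.6,fy=3.6,interpolation=cv2.INTER_CUBIC);cv2.imwrite("pics/topc.png",a)
b=cv2.resize(ims["scene"][150:300,190:390],None,fx=4,fy=4,interpolation=cv2.INTER_CUBIC);cv2.imwrite("pics/scenec.png",b)
E
```

```text
scraper scene 0.95 587 (np.float64(209.1), np.float64(182.7)) [0.464 0.368]
scraper scene 0.83 364 (np.float64(300.6), np.float64(170.9)) [0.7   0.219]
scraper top 0.71 437 (np.float64(240.4), np.float64(167.4)) [0.683 0.193]
scraper top 0.68 660 (np.float64(189.5), np.float64(251.6)) [0.447 0.335]
dock scene 0.85 8482 (np.float64(313.0), np.float64(232.0)) [ 0.537 -0.006]
dock top 0.64 7234 (np.float64(314.4), np.float64(218.4)) [ 0.532 -0.016]
drawbar scene 0.6 1075 (np.float64(292.0), np.float64(205.4)) [0.57  0.112]
drawbar top 0.91 990 (np.float64(291.1), np.float64(215.7)) [0.541 0.05 ]
latch_tab scene 0.82 235 (np.float64(280.8), np.float64(199.9)) [0.563 0.153]
latch_tab scene 0.21 578 (np.float64(208.8), np.float64(182.8)) [0.463 0.368]
latch_tab top 0.49 237 (np.float64(285.0), np.float64(232.2)) [0.495 0.067]
chip0 scene 0.58 16 (np.float64(308.0), np.float64(248.5)) [ 0.471 -0.059]
timer scene 0.85 971 (np.float64(359.6), np.float64(319.8)) [ 0.426 -0.26 ]
timer top 0.64 545 (np.float64(404.0), np.float64(255.4)) [ 0.424 -0.264]
label_roll scene 0.73 467 (np.float64(242.3), np.float64(164.7)) [0.591 0.376]
label_roll top 0.59 605 (np.float64(181.5), np.float64(203.2)) [0.583 0.359]
tape scene 0.64 1617 (np.float64(427.0), np.float64(302.9)) [ 0.56  -0.334]
tape top 0.7 653 (np.float64(432.4), np.float64(210.5)) [ 0.548 -0.35 ]
```

View pics/topc.png

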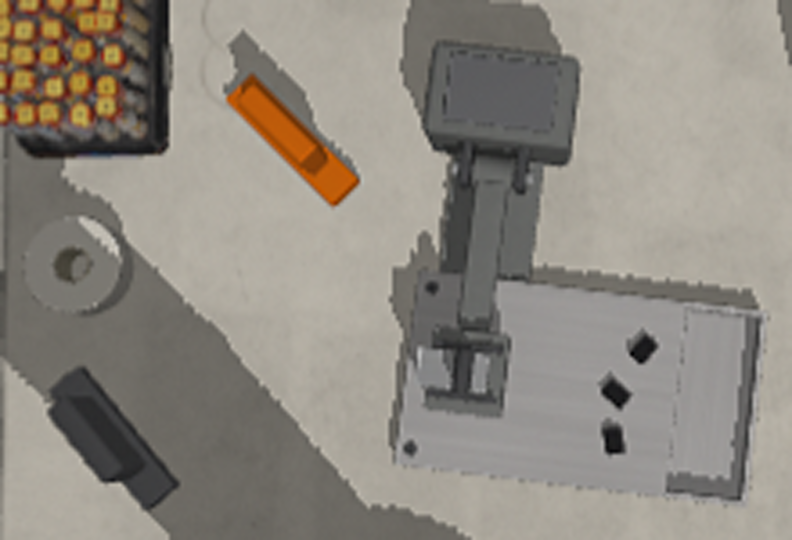

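View pics/scenec.png

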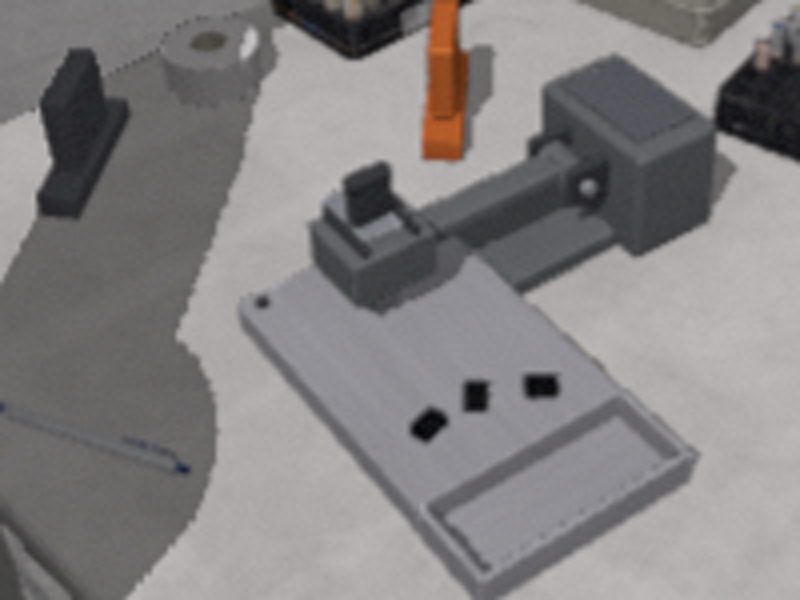

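```bash
cat > f.py <<'E'
from h import *
d=np.load("m.npz")
m={"scene":d["scraper_scene"][0],"top":d["scraper_top"][1]}
for a in(0.8,2.3,-.8):
    print("scr a0",a,*fit(m,SCR,[.45,.35,0,a]), fit(m,SCR,[.45,.35,0,a],z=0))
DOCK=[box(-.075,.075,-.22,.05,0,.024),box(.17,.24,-.055,.055,0,.092),box(-.03,.03,-.027,.027,.049,.084),box(.03,.17,-.015,.015,.045,.07)]
m={n:d["dock_"+n][0] for n in P}
for a in(-.15,.15): print("dock",*fit(m,DOCK,[.5,.06,0,a]))
E
python3 f.py
```

```text
scr a0 0.8 [ 0.44758103  0.32771732 -0.00117486  0.70411749] 0.24062734842300415 (array([0.44727849, 0.32734186, 0.0119571 , 0.7114305 ]), np.float64(0.239515483379364))
scr a0 2.3 [ 4.47822365e-01  3.28320383e-01 -1.91525343e-03  3.84536341e+00] 0.24112123250961304 (array([0.4474629 , 0.32701737, 0.02217924, 3.84506985]), np.float64(0.2352427840232849))
scr a0 -0.8 [ 0.44738667  0.32768301 -0.00133106  0.70648183] 0.24511080980300903 (array([ 0.44733246,  0.32737576, -0.05159421,  0.71434267]), np.float64(0.23926198482513428))
dock [ 0.4920879   0.05313861 -0.00611156 -0.14655396] 0.21999794244766235
dock [ 0.49078128  0.05197869 -0.00470761 -0.13996888] 0.219102144241333
```

The crops confirm the choice: the grey block, not the orange one. Top-crop chips are at (642,347), (615,392) and (613,438). Next I refine the dock from picked corners and triangulate the chips and the tab.

```bash
cat > g.py <<'E'
from h import *
T=lambda x,y:(160+(x+.5)/3.6-.5,130+(y+.5)/3.6-.5)
S=lambda x,y:(190+(x+.5)/4-.5,150+(y+.5)/4-.5)
obs=[("scene",S(240,305),(-.075,.05,.024)),("scene",S(483,578),(-.075,-.22,.024)),("scene",S(697,456),(.075,-.22,.024)),
("top",T(397,463),(-.075,.05,.024)),("top",T(743,499),(-.075,-.22,.024)),("top",T(762,312),(.075,-.22,.024)),
("top",T(437,43),(.24,.055,.092)),("top",T(580,58),(.24,-.055,.092)),("scene",S(616,56),(.24,.055,.092)),("scene",S(716,127),(.24,-.055,.092)),("scene",S(543,92),(.17,.055,.092))]
f=lambda v:np.concatenate([proj(n,place(np.array([X]),v[0],v[1],v[3],v[2]))[0]-uv for n,uv,X in obs])
r=least_squares(f,[.49,.052,-.14,0],loss="soft_l1"); print("dock x y yaw z",r.x.round(4)); print(r.fun.reshape(-1,2).round(1).tolist())
x,y,a,z=r.x; R=np.array([[np.cos(a),np.sin(a)],[-np.sin(a),np.cos(a)]])
for t,s in(((613,438),(428,424)),((615,392),(476,396)),((642,347),(541,385))):
    p,e=tri(S(*s),T(*t)); q=onz("top",T(*t),.032); print("chip",p.round(4),round(e,4),"dock",(R@(p[:2]-[x,y])).round(4),"top@32",(R@(q[:2]-[x,y])).round(4))
for Z in((0,0,.127),): print("tab top pred",proj("scene",place(np.array([Z]),x,y,0,a)),proj("top",place(np.array([Z]),x,y,0,a)))
p,e=tri(S(367,177),T(464,362)); print("tabtop tri",p.round(4),e,"dock",(R@(p[:2]-[x,y])).round(4))
d=np.load("m.npz"); m={"scene":d["scraper_scene"][0],"top":d["scraper_top"][1]}
v=fit(m,SCR,[.447,.327,0,.71],z=0)[0]
for n,k,o in(("top",3.6,(160,130)),("scene",4,(190,150))):
    im=cv2.imread(f"pics/{n}c.png")
    bs=[(place(b,v[0],v[1],0,v[3])) for b in SCR]+[place(b,x,y,0,a) for b in(box(-.075,.075,-.22,.05,0,.024),box(-.005-.01,.015,-.005,.005,.089,.127),box(-.03,.03,-.027,.027,.049,.084))]
    for b in bs:
        q=((proj(n,b)-o+.5)*k-.5); 
        for i in range(8):
            for j in(1,2,4):
                if not i&j: cv2.line(im,*[tuple(int(c) for c in q[w]) for w in(i,i|j)],(0,255,0),1)
    cv2.imwrite(f"pics/ov_{n}.png",im)
a1=cv2.imread("pics/ov_top.png");b1=cv2.imread("pics/ov_scene.png");
w=np.zeros((600,800,3),np.uint8); c=cv2.resize(a1[240:520,0:520],(557,300)); w[:300,:557]=c; c=b1[30:330,0:600]; w[300:,:600]=c; cv2.imwrite("pics/ov.png",w)
E
python3 g.py
```

```text
dock x y yaw z [ 0.4919  0.0522 -0.1419 -0.0098]
[[-0.1, 1.1], [0.3, 2.8], [-0.6, 1.0], [-1.3, -0.2], [0.2, 1.8], [0.7, -0.4], [-1.4, -1.3], [-0.2, -0.6], [0.3, -0.8], [1.5, -0.0], [-1.0, -1.2]]
chip [ 0.4389 -0.0554  0.0256] 0.0029 dock [-0.0373 -0.114 ] top@32 [-0.036  -0.1144]
chip [ 0.474  -0.0582  0.0248] 0.0017 dock [-0.0022 -0.1118] top@32 [-0.0016 -0.1119]
chip [ 0.5077 -0.0795  0.0252] 0.002 dock [ 0.0342 -0.1281] top@32 [ 0.0347 -0.1283]
tab top pred [[281.83632861 191.36095819]] [[287.37786575 231.92089789]]
tabtop tri [0.4938 0.0518 0.1187] 0.006637962509233178 dock [ 0.0019 -0.0001]
```

View pics/ov.png

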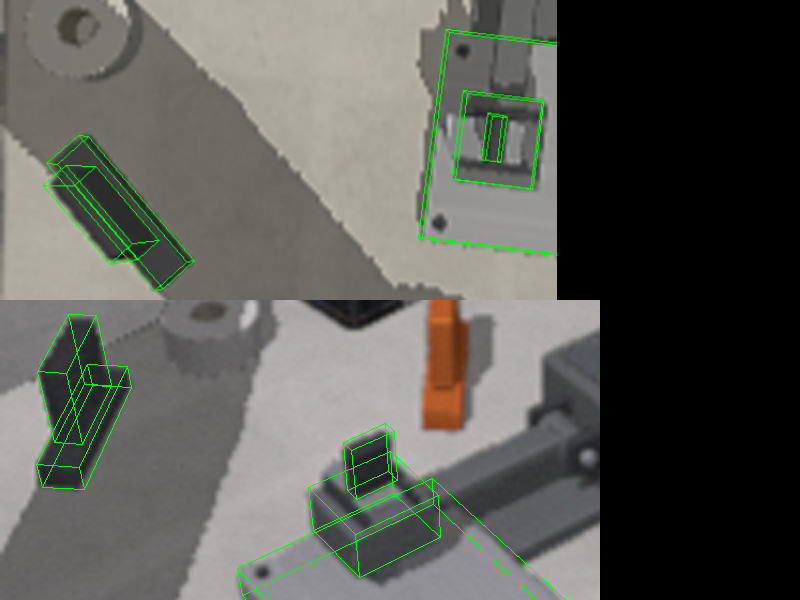

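The overlay matches. The scraper is at (0.447, 0.327), yaw 0.71. The dock is at (0.492, 0.052), yaw -0.142. Chips triangulate to dock (-37,-114), (-2,-112) and (34,-128) mm at plate height. Now approach the scraper.

```bash
cat > to.py <<'E'
# usage: to.py x y z yaw [dock] -> shift in units from the measured pose
import sys,numpy as np
from workcell import status
from scipy.spatial.transform import Rotation as Ro
a=sys.argv; t=np.array(a[1:4],float); yaw=float(a[4])
if len(a)>5: c,s=np.cos(-.142),np.sin(-.142); t=np.array([.492+c*t[0]-s*t[1],.052+s*t[0]+c*t[1],t[2]])
s=status.observe(); R=Ro.from_euler("xyz",s["tool_rot"]); d=R.inv().apply(t-s["position"])/.06
w=(s["tool_rot"][2]-yaw+np.pi)%(2*np.pi)-np.pi
print("pos",np.round(s["position"],4),"rot",np.round(s["tool_rot"],3),"F",np.round(s["force"],1),"q7",np.round(s["qpos"][6],2),"\nshift",d.round(3),"twist",round(np.degrees(w)/8,2),"len rows",round(np.linalg.norm(d)*60/62.5,1))
E
python3 -m creep '[[-1,-0.5,0.2,-1.2,1],[-2,-1.1,0.4,-2.4,1],[-3,-1.6,0.6,-3.6,1],[-4,-2.2,0.8,-4.8,1],[-5,-2.7,1,-6,1]]' 40; python3 to.py .447 .327 .11 -2.43
```

```text
clock: 1.62
position: [0.4005, 0.3761, 0.1637]
tool_rot: [3.141, 0.0, -2.597]
force: [1.6, 1.2, 0.6]
grip_width: 0.085
finger_force: 0.0
pos [0.4005 0.3761 0.1637] rot [ 3.141  0.    -2.597] F [1.6 1.2 0.6] q7 1.14 
shift [-0.238 -1.101  0.895] twist -1.2 len rows 1.4
```

```bash
python3 -m creep '[[0,0,0,-1.2,1],[0,0,0,-1.2,1],[0,0,0,-1.2,1]]'; python3 to.py .447 .327 .049 -2.43
```

```text
clock: 2.0
position: [0.3989, 0.3782, 0.1639]
tool_rot: [3.141, 0.0, -2.438]
force: [0.8, -1.0, -0.2]
grip_width: 0.0855
finger_force: 0.0
pos [0.3989 0.3782 0.1639] rot [ 3.141  0.    -2.438] F [ 0.8 -1.  -0.2] q7 1.27 
shift [-0.059 -1.17   1.915] twist -0.06 len rows 2.2
```

```bash
python3 -m creep '[[-0.06,-0.6,0.1,0,1],[-0.06,-1.17,0.3,0,1],[-0.06,-1.17,0.9,0,1],[-0.06,-1.17,0.9,0,1],[-0.06,-1.17,0.9,0,1]]'; python3 to.py .447 .327 .049 -2.43;python3 - <<'E'
from h import *
for n in P: print(n, [(round(l["p"],2),l["mask"].sum()) for l in silhouettes(n,"scraper")])
im=grab_frame("scene"); a=cv2.resize(im[100:250,130:330],None,fx=3,fy=3); im=grab_frame("top"); b=cv2.resize(im[200:310,130:260],None,fx=3,fy=3)
w=np.zeros((600,800,3),np.uint8)
cv2.imwrite("pics/g1s.png",a)
E
```

```text
clock: 2.62
position: [0.4474, 0.3277, 0.1108]
tool_rot: [3.141, 0.001, -2.435]
force: [-0.4, 0.0, 0.8]
grip_width: 0.0855
finger_force: 0.0
pos [0.4474 0.3277 0.1108] rot [ 3.141e+00  1.000e-03 -2.435e+00] F [-0.4  0.   0.8] q7 1.39 
shift [ 0.013 -0.005  1.03 ] twist -0.03 len rows 1.0
scene [(0.95, np.int64(587)), (0.83, np.int64(364))]
top [(0.71, np.int64(437)), (0.68, np.int64(660))]
```

View pics/g1s.png

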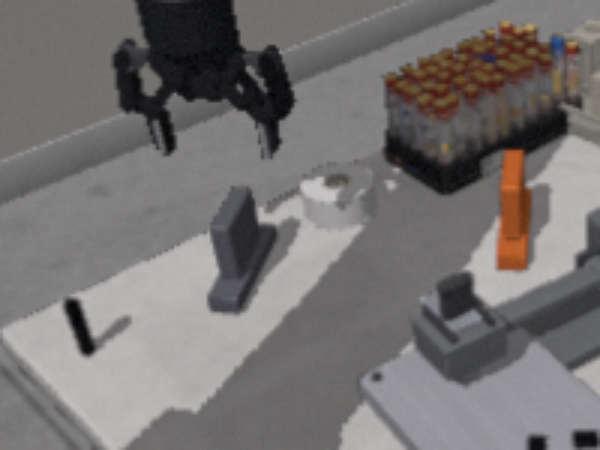

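Run:
```python
from h import *
p=status.observe()["position"]; a=-2.435; y=np.array([np.sin(a),-np.cos(a),0])
for dz in (0,.013):
  X=np.array([p+s*.0427*y+[0,0,dz-.008] for s in(-1,0,1)]); print((proj("scene",X)-[130,100])*3, proj("top",X))
print((proj("scene",[[.447,.327,.082]])-[130,100])*3)
im=grab_frame("top"); b=cv2.resize(im[190:310,130:260],None,fx=4,fy=4); cv2.imwrite("pics/g1t.png",b)
```

```text
[[271.5995116  186.96304886]
 [225.89106736 184.85311663]
 [180.31374477 182.7405781 ]] [[192.68679731 240.64276509]
 [179.76881931 251.89061578]
 [166.78754594 263.19698955]]
[[269.21209709 175.06997087]
 [223.14723943 172.96477279]
 [177.21471869 170.85570217]] [[191.09150739 240.60038367]
 [177.99926317 251.99627151]
 [164.84222815 263.4521324 ]]
[[229.5182436  203.92608536]]
```

View pics/g1t.png

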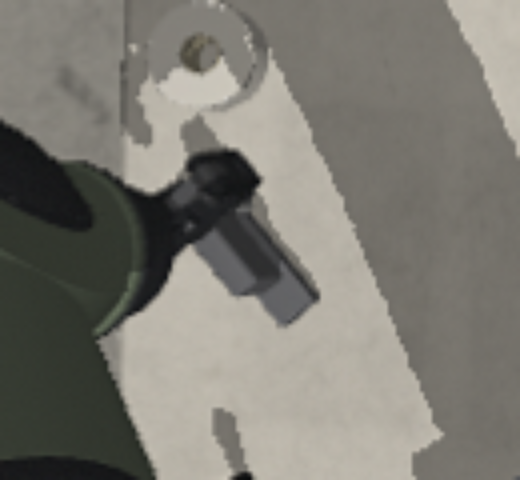

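The scene crop shows the fingers straddling the grip: tips at crop (165,152) and (268,155), grip top at (230,205). Descend and close.

```bash
python3 -m creep '[[0.01,0,0.6,0,1],[0.01,0,1.05,0,1],[0.01,0,1.05,0,1],[0.01,0,1.05,0,0.5],[0.01,0,1.05,0,0]]' 50;  python3 -m creep '[[0,0,0,0,0],[0,0,0,0,0],[0,0,0,0,0],[0,0,0,0,0]]'; python3 to.py .447 .327 .2 -2.43
```

```text
clock: 3.5
position: [0.4478, 0.3265, 0.048]
tool_rot: [-3.142, 0.002, -2.435]
force: [-0.5, 0.3, -0.8]
grip_width: 0.0514
finger_force: 0.0
clock: 4.0
position: [0.4473, 0.3265, 0.0474]
tool_rot: [3.141, 0.001, -2.435]
force: [-2.2, -0.2, 7.7]
grip_width: 0.0192
finger_force: 48.6
pos [0.4473 0.3265 0.0474] rot [ 3.141e+00  1.000e-03 -2.435e+00] F [-2.2 -0.2  7.7] q7 1.36 
shift [-0.004  0.01  -2.543] twist -0.04 len rows 2.4
```

```bash
python3 -m creep '[[0,0,-0.6,0,0],[0,0,-1.5,0,0],[0,0,-2.5,0,0],[0,0,-2.9,0,0],[0,0,-2.9,0,0]]' 60; python3 to.py -.002 -.076 .21 3.0 dock
```

```text
clock: 4.62
position: [0.4478, 0.3265, 0.2226]
tool_rot: [-3.141, 0.003, -2.435]
force: [-0.3, -0.7, -2.8]
grip_width: 0.0187
finger_force: 59.3
pos [0.4478 0.3265 0.2226] rot [-3.141e+00  3.000e-03 -2.435e+00] F [-0.3 -0.7 -2.8] q7 1.43 
shift [ 3.382 -4.771  0.2  ] twist 6.07 len rows 5.6
```

```bash
python3 -m creep '[[0.5,-0.7,0,1,0],[1.2,-1.6,0,2.2,0],[1.8,-2.5,0,3.4,0],[2.4,-3.4,0,4.6,0],[2.9,-4.1,0,5.8,0]]' >/dev/null; python3 -m creep '[[0,0,0,0,0],[0,0,0,0,0]]'; python3 to.py -.002 -.076 .21 3.0 dock
```

```text
clock: 5.5
position: [0.4741, 0.0263, 0.2199]
tool_rot: [-3.141, -0.001, 3.039]
force: [0.6, -0.6, -2.1]
grip_width: 0.0186
finger_force: 59.4
pos [0.4741 0.0263 0.2199] rot [-3.141e+00 -1.000e-03  3.039e+00] F [ 0.6 -0.6 -2.1] q7 1.3 
shift [-0.171 -0.807  0.165] twist 0.28 len rows 0.8
```

```bash
python3 -m creep '[[-0.17,-0.8,0,0.28,0],[-0.17,-0.8,0.1,0.28,0],[-0.17,-0.8,0.9,0.28,0],[-0.17,-0.8,1.87,0.28,0],[-0.17,-0.8,1.87,0.28,0]]'; python3 to.py -.002 -.076 .0735 3.0 dock
python3 - <<'E'
from h import *
for n in P:
    im=grab_frame(n); a=im[165:290,230:400] if n=="top" else im[170:300,240:400]
    cv2.imwrite(f"pics/s1{n}.png",a)
a=cv2.imread("pics/s1top.png");b=cv2.imread("pics/s1scene.png")
w=np.zeros((600,800,3),np.uint8); a=cv2.resize(a,(400,294));b=cv2.resize(b,(738,600))
cv2.imwrite("pics/s1.png",b)
cv2.imwrite("pics/s1t4.png",cv2.resize(a,None,fx=2,fy=2))
E
```

```text
clock: 6.12
position: [0.4772, -0.0215, 0.1056]
tool_rot: [-3.14, -0.007, 3.002]
force: [0.7, 0.5, -1.0]
grip_width: 0.0188
finger_force: 59.6
pos [ 0.4772 -0.0215  0.1056] rot [-3.14  -0.007  3.002] F [ 0.7  0.5 -1. ] q7 1.38 
shift [-0.041 -0.019  0.535] twist 0.01 len rows 0.5
```

View pics/s1.png

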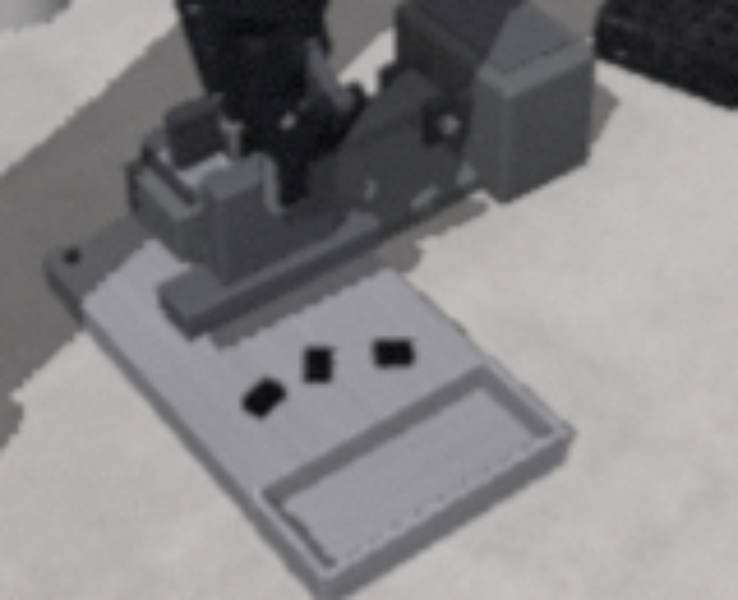

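The scraper is held level beside the coupler: foot from crop (175,315) to (385,235), parallel to the trough. The chips lie in front at (264,397), (318,364) and (393,353). Lower it until it touches the plate.

```bash
python3 -m creep '[[-0.04,-0.01,0.3,0,0],[-0.04,-0.01,0.46,0,0],[-0.04,-0.01,0.5,0,0],[-0.04,-0.01,0.5,0,0]]';python3 -m creep '[[0,0,0.03,0,0],[0,0,0.03,0,0]]'; python3 to.py -.002 -.156 .0735 3.0 dock
```

```text
clock: 6.72
position: [0.4823, -0.0236, 0.0793]
tool_rot: [3.141, 0.001, 2.999]
force: [0.4, 0.5, -2.2]
grip_width: 0.0184
finger_force: 59.7
clock: 6.98
position: [0.4821, -0.0237, 0.077]
tool_rot: [3.142, 0.0, 2.999]
force: [-0.4, -0.2, -2.0]
grip_width: 0.019
finger_force: 59.7
pos [ 0.4821 -0.0237  0.077 ] rot [3.142 0.    2.999] F [-0.4 -0.2 -2. ] q7 1.39 
shift [ 0.048 -1.328  0.058] twist -0.01 len rows 1.3
```

```bash
python3 -m creep '[[0.03,0,0.025,0,0],[0.03,0,0.035,0,0],[0.03,0,0.045,0,0],[0.03,0,0.045,0,0]]'; python3 to.py -.002 -.160 .0735 3.0 dock
```

```text
clock: 7.48
position: [0.4802, -0.0234, 0.074]
tool_rot: [-3.142, -0.0, 2.999]
force: [-0.3, 0.0, -2.3]
grip_width: 0.0189
finger_force: 59.7
pos [ 0.4802 -0.0234  0.074 ] rot [-3.142 -0.     2.999] F [-0.3  0.  -2.3] q7 1.39 
shift [ 0.016 -1.394  0.009] twist -0.01 len rows 1.3
```

```bash
python3 -m creep '[[0,-0.12,0,0,0],[0,-0.24,0,0,0],[0,-0.36,0,0,0],[0,-0.48,0,0,0],[0,-0.6,0,0,0]]'; python3 -m creep '[[0,-0.12,0,0,0],[0,-0.24,0,0,0],[0,-0.36,0,0,0],[0,-0.48,0,0,0],[0,-0.6,0,0,0]]'; python3 -m creep '[[0,-0.1,0,0,0],[0,-0.19,0,0,0],[0,-0.19,0,0,0],[0,-0.19,0,0,0]]'; python3 to.py -.002 -.160 .0735 3.0 dock
python3 - <<'E'
from h import *
b=grab_frame("scene")[200:320,240:400]; cv2.imwrite("pics/s2.png",cv2.resize(b,None,fx=4,fy=4))
E
```

```text
clock: 8.1
position: [0.475, -0.0596, 0.0741]
tool_rot: [3.142, -0.0, 2.999]
force: [0.5, 0.1, -1.8]
grip_width: 0.0188
finger_force: 59.7
clock: 8.72
position: [0.47, -0.0952, 0.0741]
tool_rot: [-3.142, 0.0, 2.999]
force: [-0.1, -0.4, -2.0]
grip_width: 0.0192
finger_force: 59.7
clock: 9.22
position: [0.4685, -0.1058, 0.0741]
tool_rot: [3.141, 0.0, 2.999]
force: [-0.3, 0.6, -2.2]
grip_width: 0.0189
finger_force: 59.8
pos [ 0.4685 -0.1058  0.0741] rot [3.141 0.    2.999] F [-0.3  0.6 -2.2] q7 1.55 
shift [ 0.017 -0.008  0.01 ] twist -0.0 len rows 0.0
```

View pics/s2.png

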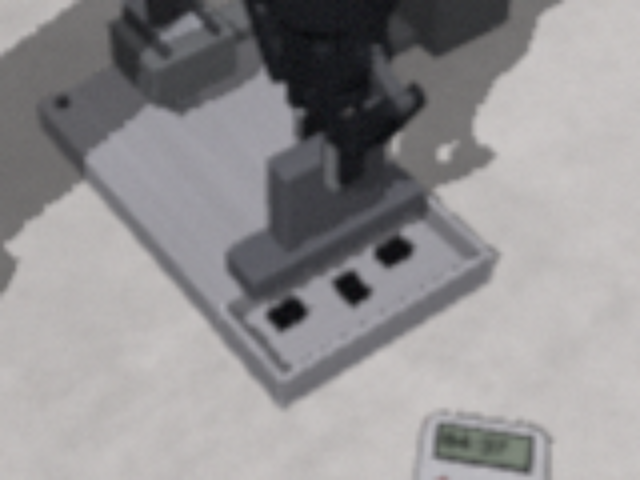

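All three chips lie flat in the trough, at crop (287,312), (351,288) and (393,249), with the scraper behind them. Now lift and return the scraper to its old, clear spot.

```bash
python3 -m creep '[[0,0,-0.5,0,0],[0,0,-1.4,0,0],[0,0,-2.4,0,0],[0,0,-2.5,0,0],[0,0,-2.5,0,0]]'; python3 -m creep '[[0,0.6,0,0,0],[0,1.5,0,0,0],[0,2.5,0,0,0],[0,3.4,0,-0.5,0],[0,4.3,0,-1.5,0]]'>/dev/null; python3 to.py .447 .327 .2 -2.43;python3 - <<'E'
from h import *
x,y,a=.492,.052,-.142; R=np.array([[np.cos(a),np.sin(a)],[-np.sin(a),np.cos(a)]])
for n in P:
    im=grab_frame(n).astype(int).max(2)
    poly=cv2.convexHull(proj(n,place(box(-.066,.066,-.213,-.163,.01,.011),x,y,0,a)).round().astype(np.int32)); m=np.zeros((400,640),np.uint8); cv2.fillConvexPoly(m,poly,1)
    k,l,st,ce=cv2.connectedComponentsWithStats(((im<45)&(m>0)).astype(np.uint8))
    for i in range(1,k):
        if st[i,4]>5: print(n,st[i,4],(R@(onz(n,ce[i],.012)[:2]-[x,y])).round(4))
E
```

```text
clock: 9.9
position: [0.4683, -0.1057, 0.224]
tool_rot: [3.142, 0.0, 3.0]
force: [0.4, -0.2, -3.1]
grip_width: 0.0189
finger_force: 59.8
pos [0.5042 0.1512 0.2222] rot [-3.141e+00 -3.000e-03 -3.071e+00] F [ 0.8 -0.8 -2.4] q7 1.19 
shift [0.743 2.991 0.37 ] twist -4.59 len rows 3.0
scene 33 [ 0.0333 -0.1786]
scene 35 [-0.0028 -0.1853]
scene 34 [-0.043  -0.1783]
top 29 [ 0.0372 -0.1737]
top 27 [ 0.0009 -0.1805]
top 25 [-0.0393 -0.1732]
```

```bash
python3 -m creep '[[0.2,0.8,0,-1.2,0],[0.4,1.7,0,-2.4,0],[0.6,2.6,0,-3.6,0],[0.74,2.99,0.2,-4.59,0],[0.74,2.99,0.37,-4.59,0]]' ; python3 -m creep '[[0,0,0,0,0],[0,0,0,0,0]]' >/dev/null; python3 to.py .447 .327 .049 -2.43
```

```text
clock: 11.25
position: [0.4469, 0.3268, 0.1995]
tool_rot: [3.14, -0.003, -2.429]
force: [-0.4, -0.5, -2.1]
grip_width: 0.019
finger_force: 59.9
pos [0.4492 0.3245 0.2017] rot [-3.141e+00 -1.000e-03 -2.436e+00] F [-0.3  0.1 -1.5] q7 1.4 
shift [-1.000e-03  5.600e-02  2.544e+00] twist -0.04 len rows 2.4
```

```bash
python3 -m creep '[[0,0,0.7,0,0],[0,0,1.5,0,0],[0,0,2.2,0,0],[0,0,2.45,0,0],[0,0,2.45,0,0]]' ; python3 -m creep '[[0,0,0.04,0,0],[0,0,0.08,0,0],[0,0,0.08,0,0]]'; python3 to.py .447 .327 .048 -2.43
```

```text
clock: 12.12
position: [0.449, 0.3252, 0.0551]
tool_rot: [-3.141, -0.0, -2.434]
force: [-0.2, 0.8, -2.2]
grip_width: 0.0188
finger_force: 59.7
clock: 12.5
position: [0.449, 0.3255, 0.0506]
tool_rot: [-3.141, 0.001, -2.434]
force: [0.5, 0.4, -1.6]
grip_width: 0.0185
finger_force: 59.8
pos [0.449  0.3255 0.0506] rot [-3.141e+00  1.000e-03 -2.434e+00] F [ 0.5  0.4 -1.6] q7 1.32 
shift [0.009 0.04  0.043] twist -0.03 len rows 0.1
```

```bash
python3 -m creep '[[0,0,0.02,0,0],[0,0,0.035,0,0],[0,0,0.05,0,0],[0,0,0.05,0,0]]' ; python3 -m creep '[[0,0,0,0,0.2],[0,0,0,0,0.6],[0,0,0,0,1],[0,0,0,0,1],[0,0,0,0,1]]'; python3 -m creep '[[0,0,-0.3,0,1],[0,0,-1.2,0,1],[0,0,-2,0,1],[0,0,-2.3,0,1],[0,0,-2.3,0,1]]';python3 to.py 0 0 .22 3.0 dock
```

```text
clock: 13.0
position: [0.4487, 0.3255, 0.0474]
tool_rot: [-3.142, 0.0, -2.434]
force: [-2.2, -1.6, 6.9]
grip_width: 0.0188
finger_force: 60.9
clock: 13.62
position: [0.4488, 0.3254, 0.0471]
tool_rot: [-3.142, -0.0, -2.434]
force: [-0.2, 0.4, -0.3]
grip_width: 0.0851
finger_force: 0.0
clock: 14.25
position: [0.4494, 0.3259, 0.1875]
tool_rot: [-3.141, 0.003, -2.434]
force: [0.4, 0.1, -0.5]
grip_width: 0.0855
finger_force: 0.0
pos [0.4494 0.3259 0.1875] rot [-3.141e+00  3.000e-03 -2.434e+00] F [ 0.4  0.1 -0.5] q7 1.39 
shift [ 2.425 -3.931 -0.549] twist 6.08 len rows 4.5
```

```bash
python3 -m creep '[[0.5,-0.8,-0.2,1.2,1],[1,-1.6,-0.4,2.4,1],[1.5,-2.4,-0.5,3.6,1],[2,-3.2,-0.5,4.8,1],[2.4,-3.93,-0.5,6.05,1]]' ; python3 -m creep '[[0,0,0,0,1],[0,0,0,0,1]]' >/dev/null; python3 to.py 0 0 .15 3.0 dock
python3 - <<'E'
from h import *
m={n:max(silhouettes(n,"scraper"),key=lambda l:l["mask"][:,:].sum()*(np.nonzero(l["mask"])[1].mean()<225))["mask"] for n in P if not grab_frame(n) is None}
print({n:v.sum() for n,v in m.items()}, fit(m,SCR,[.449,.326,0,.71]))
E
```

```text
clock: 14.88
position: [0.4922, 0.0505, 0.2149]
tool_rot: [-3.141, -0.001, 2.999]
force: [-0.5, 0.6, -0.1]
grip_width: 0.0852
finger_force: 0.0
pos [0.4923 0.053  0.2148] rot [ 3.142e+00 -1.000e-03  3.006e+00] F [-0.   1.   0.4] q7 1.19 
shift [ 0.002 -0.018  1.08 ] twist 0.04 len rows 1.0
{'scene': np.int64(628), 'top': np.int64(625)} (array([0.44857623, 0.32545238, 0.001036  , 0.71997521]), np.float64(0.20800888538360596))
```

The scraper stands upright again (fitted z ≈ 1 mm, IoU good). Now grasp the tab.

```bash
python3 -m creep '[[0,0,0.6,0,1],[0,0,1.4,0,0.7],[0,0,1.83,0,0.5],[0,0,1.83,0,0.4],[0,0,1.83,0,0.4]]' 20;python3 to.py 0 0.001 .105 3.0 dock
python3 - <<'E'
from h import *
b=grab_frame("scene")[140:260,220:380]; cv2.imwrite("pics/t1.png",cv2.resize(b,None,fx=5,fy=5))
E
```

```text
clock: 15.95
position: [0.4931, 0.053, 0.1063]
tool_rot: [3.141, 0.001, 3.005]
force: [0.4, 0.2, -0.1]
grip_width: 0.0343
finger_force: 0.0
pos [0.4931 0.053  0.1063] rot [3.141e+00 1.000e-03 3.005e+00] F [ 0.4  0.2 -0.1] q7 1.18 
shift [ 0.017 -0.003  0.021] twist 0.04 len rows 0.0
```

View pics/t1.png

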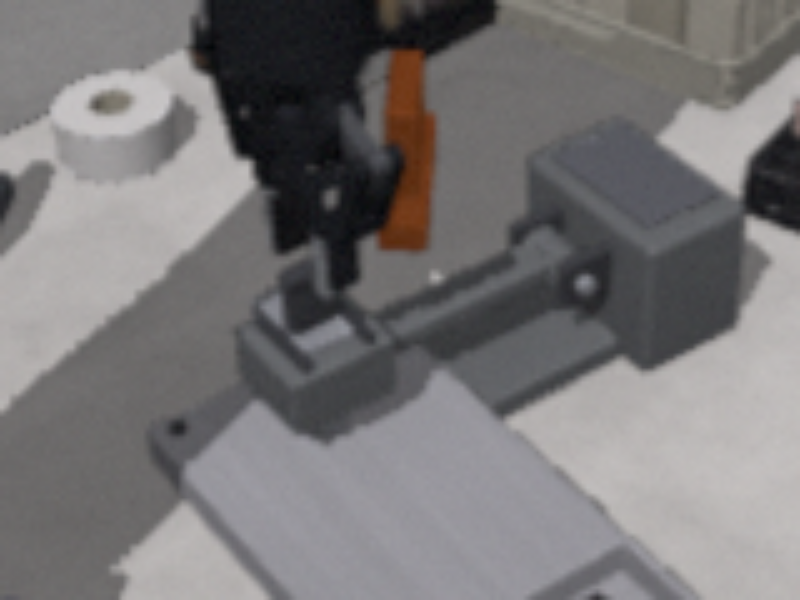

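Run:
```python
from h import *
x,y,a=.492,.052,-.142
b=grab_frame("scene")[140:260,220:380]; b=cv2.resize(b,None,fx=5,fy=5)
def dr(bx,c):
    q=(proj("scene",place(bx,x,y,0,a))-[220,140]+.5)*5-.5
    for i in range(8):
        for j in(1,2,4):
            if not i&j: cv2.line(b,*[tuple(int(t) for t in q[w]) for w in(i,i|j)],c,1)
dr(box(-.015,.015,-.006,.006,.089,.127),(0,255,0))
for s in(-1,1): dr(box(-.011,.011,*sorted((s*.0172,s*.022)),.1,.135),(0,0,255))
dr(box(-.03,.03,-.027,.027,.049,.084),(255,255,0))
cv2.imwrite("pics/t2.png",cv2.resize(b[100:500,100:500],None,fx=1.5,fy=1.5))
```

```text
(no output)
```

View pics/t2.png

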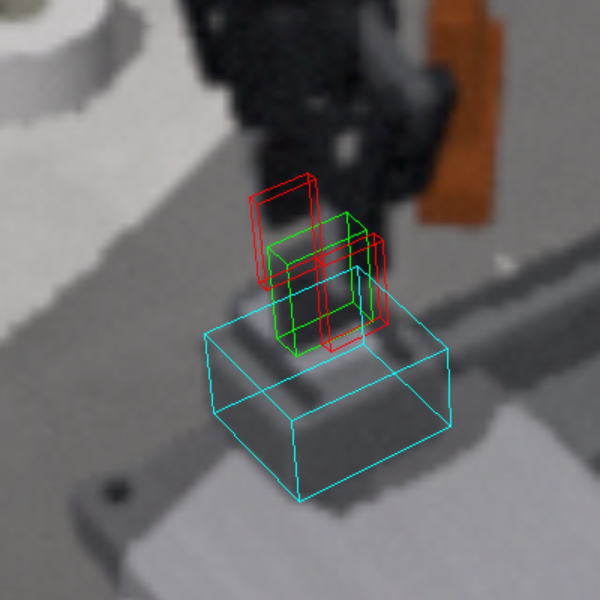

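The tab (green) is centred between the fingers, whose tips still sit higher because the pads swing forward as they close. Close gently.

```bash
python3 -m creep '[[0.01,0,0.02,0,0.2],[0.01,0,0.02,0,0.1],[0.01,0,0.02,0,0],[0.01,0,0.02,0,0],[0.01,0,0.02,0,0]]' 20;python3 to.py 0 0.001 .105 3.0 dock
```

```text
clock: 16.68
position: [0.4923, 0.0525, 0.1046]
tool_rot: [-3.142, 0.001, 3.004]
force: [-1.3, -2.2, 7.7]
grip_width: 0.0093
finger_force: 20.7
pos [0.4923 0.0525 0.1046] rot [-3.142e+00  1.000e-03  3.004e+00] F [-1.3 -2.2  7.7] q7 1.18 
shift [ 0.004  0.008 -0.007] twist 0.03 len rows 0.0
```

```bash
python3 -m creep '[[0,0,-0.01,0,0],[0,0,-0.02,0,0],[0,0,-0.02,0,0]]' 60; python3 -m creep '[[0,0.07,0,0,0],[0,0.14,0,0,0],[0,0.21,0,0,0],[0,0.27,0,0,0],[0,0.27,0,0,0]]';python3 -m creep '[[0,0,0,0,0],[0,0,0,0,0]]'; python3 to.py 0 0.016 .105 3.0 dock
```

```text
clock: 17.05
position: [0.4923, 0.0526, 0.1053]
tool_rot: [-3.142, 0.0, 3.004]
force: [3.3, -3.1, -4.4]
grip_width: 0.0078
finger_force: 61.0
clock: 17.68
position: [0.4944, 0.0685, 0.1052]
tool_rot: [-3.141, 0.0, 3.005]
force: [4.4, -6.3, -2.7]
grip_width: 0.0077
finger_force: 60.9
clock: 17.92
position: [0.4944, 0.0682, 0.1052]
tool_rot: [-3.141, 0.0, 3.004]
force: [4.1, -6.6, -4.2]
grip_width: 0.008
finger_force: 60.9
pos [0.4944 0.0682 0.1052] rot [-3.141  0.     3.004] F [ 4.1 -6.6 -4.2] q7 1.15 
shift [ 0.002 -0.007  0.003] twist 0.03 len rows 0.0
```

```bash
python3 -m creep '[[-0.05,0,-0.12,0,0],[-0.1,0,-0.245,0,0],[-0.165,0,-0.365,0,0],[-0.23,0,-0.48,0,0],[-0.23,0,-0.48,0,0]]'
python3 - <<'E'
from h import *
b=grab_frame("scene")[140:260,220:380]; cv2.imwrite("pics/u1.png",cv2.resize(b,None,fx=4,fy=4))
E
```

```text
clock: 18.55
position: [0.5091, 0.0661, 0.1342]
tool_rot: [-3.141, 0.002, 3.004]
force: [10.9, -6.3, -14.4]
grip_width: 0.0075
finger_force: 58.4
```

View pics/u1.png

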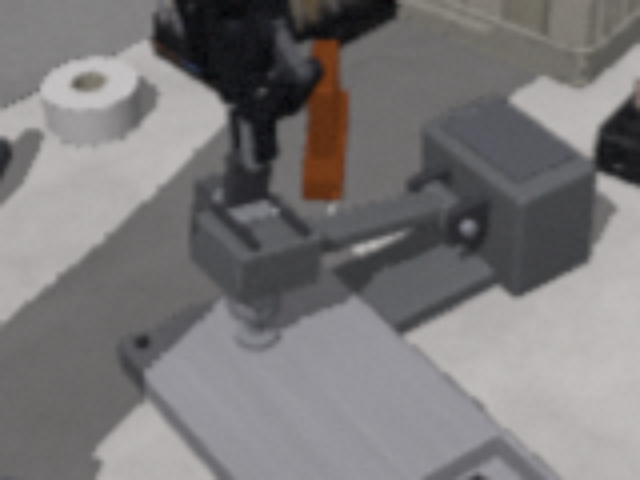

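The ball shows at crop (258,320) below the raised coupler, held by the tab. Keep lifting.

```bash
python3 -m creep '[[-0.07,0,-0.11,0,0],[-0.15,0,-0.22,0,0],[-0.23,0,-0.32,0,0],[-0.32,0,-0.42,0,0],[-0.42,0,-0.52,0,0]]'; python3 -m creep '[[-0.1,0,-0.09,0,0],[-0.2,0,-0.17,0,0],[-0.2,0,-0.17,0,0],[-0.2,0,-0.17,0,0]]'
python3 - <<'E'
from h import *
b=grab_frame("scene")
x,y,a=.492,.052,-.142
for th in(.4,.45,.5,.55,.6):
    c,s=np.cos(th),np.sin(th); B=box(-.03,.03,-.027,.027,-.009,.026)+[-.15,0,0]
    Q=np.c_[B[:,0]*c+B[:,2]*s,B[:,1],-B[:,0]*s+B[:,2]*c]+[.15,0,.058]
    print(th,((proj("scene",place(Q,x,y,0,a))[[0,2,3,6]]-[220,120])*5).round().tolist())
cv2.imwrite("pics/u2.png",cv2.resize(b[120:240,220:380],None,fx=5,fy=5))
E
```

```text
clock: 19.23
position: [0.5337, 0.0625, 0.1648]
tool_rot: [-3.14, 0.001, 3.004]
force: [13.5, -8.1, -22.8]
grip_width: 0.0075
finger_force: 58.1
clock: 19.73
position: [0.5446, 0.0609, 0.1747]
tool_rot: [-3.14, -0.001, 3.004]
force: [6.5, -7.4, -15.3]
grip_width: 0.0069
finger_force: 58.3
0.4 [[306.0, 413.0], [247.0, 356.0], [266.0, 292.0], [345.0, 352.0]]
0.45 [[311.0, 396.0], [251.0, 340.0], [273.0, 276.0], [348.0, 341.0]]
0.5 [[317.0, 380.0], [257.0, 323.0], [282.0, 259.0], [351.0, 331.0]]
0.55 [[323.0, 363.0], [263.0, 307.0], [291.0, 243.0], [355.0, 320.0]]
0.6 [[331.0, 346.0], [269.0, 291.0], [300.0, 227.0], [359.0, 310.0]]
```

View pics/u2.png

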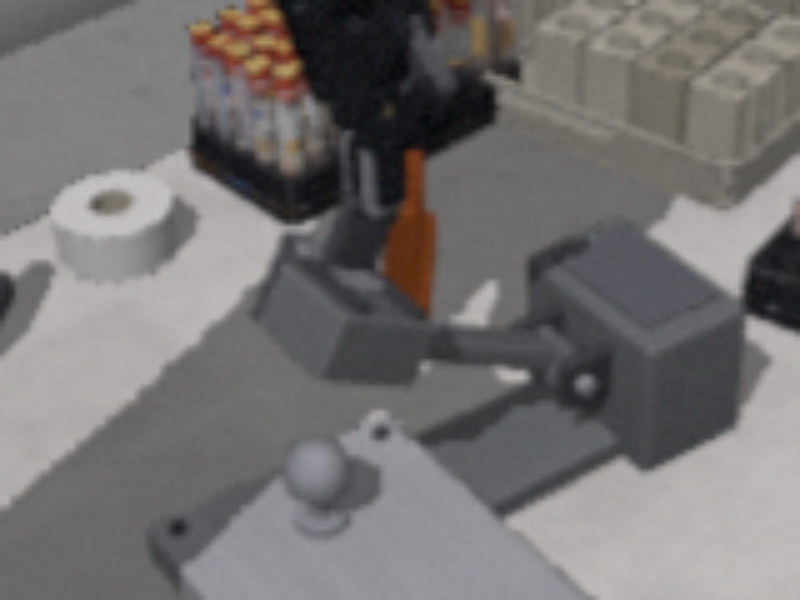

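The coupler hangs well above the ball. Its lower corner at crop (323,378) matches about 0.51 rad, or a rise of about 73 mm. Let it settle and hand in.

```bash
python3 -m creep '[[-0.03,0,-0.04,0,0],[-0.06,0,-0.06,0,0],[-0.06,0,-0.06,0,0],[-0.06,0,-0.06,0,0],[-0.06,0,-0.06,0,0]]'; python3 -m creep '[[0,0,0,0,0],[0,0,0,0,0],[0,0,0,0,0],[0,0,0,0,0],[0,0,0,0,0]]'; python3 -c "
from workcell import *
print(bot.job_done())"
```

```text
clock: 20.4
position: [0.5484, 0.0602, 0.178]
tool_rot: [-3.14, -0.0, 3.004]
force: [11.4, -8.2, -21.6]
grip_width: 0.0071
finger_force: 58.2
clock: 21.02
position: [0.5484, 0.0602, 0.1779]
tool_rot: [-3.14, -0.0, 3.004]
force: [11.1, -7.7, -21.9]
grip_width: 0.0069
finger_force: 58.2
the job is handed in; nothing more can be done
None
```

The job is handed in at about 21 s (no verdict was returned): the chips are in the trough, the scraper is upright back on its old spot, and the latch is pulled with the coupler held still by its tab, last measured about 73 mm above the ball before a final lift of about 4 mm.

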